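Hold the surface probe on the open pan's measuring disc

ROBOT

A 6-joint arm with a two-finger parallel gripper is mounted at the origin on the work surface. World frame = base frame: x ahead of the robot, y to its left, z up, the work surface at z = 0. Lengths are in mm, angles in rad, forces in N, time in s.
With the tool pointing down it reaches from about 350 to 975 mm from the base axis. Payload 7.1 kg.
Tool frame: the origin (TCP) lies between the finger pads; the fingertips stand 19 mm ahead of it and the grasp point (between the pads) is the TCP; z points along the fingers, y is the line along which they close (so a half turn about z gives the same grasp; the last joint's range is limited). The gripper opens to 88 mm and grips with 3 to 60 N. Pads are 20 mm wide; open, the fingers measure 115 mm over their backs; the gripper's body (75 mm by 178 mm) begins 61 mm behind the grasp point.
Start: joints at [1.11, 0.423, 1.63, -0, 1.089, -0.019], TCP at [267.197, 564.987, 241.675] pointing down, gripper open.
Joint ranges: [-3, 3], [-0.9, 2.11], [0.09, 2.58], [-1.31, 4.45], [0.11, 2.69], [-2.54, 2.54]. Speed limits (rad/s): [2.39, 2.39, 3.01, 3.14, 3.14, 3.14].

INTERFACE

Orientations are given as a rotation vector (axis times angle).
In Python, from workcell import ctrl gives the robot as it stands.
- The arm moves only by the tool arm_command, never from a script. Its argument "series" is a list of rows, each an object with "linear": the shift along the tool's x, y, z in m, a list of three; "turn": the turn about the tool's z in rad. A call has 1 to 10 rows; each row shifts and turns the commanded pose from where the row before left it, along the tool's axes as they then stand; what a row does not reach is not made up. A row lasts 1/10 s, in which the tool goes at most 50 mm and 8.59 degrees, less where a joint would pass 70% of its speed; a pose out of reach is approached as far as the arm can. A call with a gripper value outside its range is refused whole. "jaw" is the opening, from -1 (shut) to 1 (fully open), set as the call begins (left out, the last holds). The fingers move at their own pace and stop on an object; the grip force is fixed at half the most. Time passes only in rows, so rows that do not move let the fingers close. It gives the time, the measured TCP pose, the force, the opening and the grip force at its end, in the units of the state.
- ctrl.get_obs(): the state, without advancing time (a new reading comes with each control period).
- ctrl.get_image(name): name is "side" or "top"; returns a dict with "frame" (420x560x3 uint8, blue, green, red), "fx", "fy", "cx", "cy" (pixels), "rvec" (rotation vector, rad) and "tvec" (3), from world to camera coordinates, as OpenCV has them. Camera axes: x right, y down, z forward; pixel columns grow to the right and rows downward; lengths in mm; the calibration is good to about 2 mm. A picture is of the moment at which its call begins. There is no depth.
- ctrl.close_job(): hands the job in; it is judged then, once.
The state is a dict: "t": time; "qpos": joint angles; "qvel": joint speeds; "joint_torque": joint torques, N m; "ee_pos": TCP position; "orientation": TCP orientation; "ft_force": force on the tool from outside, world axes, zero at the start; "moment": the same for the moment, N m; "width": finger opening in mm; "grasp_force": force on a finger pad.
Only numpy, scipy, OpenCV 4.12 (cv2) and the standard library are available. Lean on these libraries where they do the work, as an engineer would, in place of code of your own. Each camera call takes 0.05 s, during which the arm holds its last target. There are 200 camera calls.

TASK

One of the two grilling pans has its lid on and the other is open: take the surface probe out of its leaning holder and take a reading on the open pan, holding the probe upright with its foot wholly on the dark disc in the pan's floor. Press gently so that the sprung foot is pushed in about half-way, never to its stop, and finish still holding it there. Leave the lid, the pans and the other things where they are.

Things in the scene. Friction and masses are not known exactly. Their poses are not given: they have to be found in the camera images.
- probe_grip (a point): the surface probe, 0.12 to 0.23 kg, centre of its grey plastic handle. The handle is a bar 28 mm (its x) by 20 mm (its y, grip across this) by 58 mm long (its z, which points up out of the handle's far end, away from the foot). Below it, in line: a steel collar 30 mm across and 5 mm thick, a steel sleeve 16 mm across, and the sprung foot, whose flat face is 104 mm from this point (along -z) when not pressed. At the start the probe leans in the holder
- foot_face (a point): centre of the flat face of the probe's sprung foot, a steel disc 16 mm across and 6 mm thick at the lower end of the probe; z points up along the probe
- foot (a joint): how far the foot is pushed into the probe, in m: 0 = fully out, 0.012 = at its stop. The spring takes 1.2 N to start and 0.4 N more per mm: half-way (6 mm) is 3.6 N
- holder: wooden holder fixed to the shelf, origin at the centre of its underside; base 110 x 80 x 8 mm, with an aluminium socket reaching 90 mm above the shelf that leans by 15 degrees (0.262 rad) towards the holder's own -x. The probe stands in it, collar on the socket's mouth, handle clear above; pull it out along the lean by at least 75 mm. The socket is 30 mm wide across the holder's y, 42 mm over its wooden cheeks
- holder_mouth (a point): centre of the mouth of the holder's socket, where the probe's collar rests; its axes are the holder's
- pan_a_spot (a point): the first of two alike round aluminium grilling pans, open on top, loose, 0.6 kg: 160 mm across the rim, 140 mm across the base, 35 mm high, wall 3 mm, floor 4 mm thick. This point: centre of the top of its measuring disc, a dark steel disc 36 mm across standing 3 mm up from the pan's floor, 25 mm off the pan's centre along the pan's own x; its top is 7 mm above the shelf
- pan_a_middle (a point): middle of the first pan, half-way up, on its axis (17.5 mm above the shelf)
- pan_b_spot (a point): the second of two alike round aluminium grilling pans, open on top, loose, 0.6 kg: 160 mm across the rim, 140 mm across the base, 35 mm high, wall 3 mm, floor 4 mm thick. This point: centre of the top of its measuring disc, as on the first pan
- pan_b_middle (a point): middle of the second pan, half-way up, on its axis
- lid_plate (a point): aluminium pan lid, 168 mm across and 4 mm thick with a 26 mm tall dark wooden knob on top, resting on the rim of one of the two pans (centred on it, this point 37 mm above the shelf): which one differs from start to start
- jar: bystander: glass shaker jar with steel screw lid, 56 mm across, 95 mm tall; origin at the centre of its underside
- spatula: bystander: spatula lying flat at the shelf's far edge, origin under its middle
- scraper: bystander: blue plastic scraper lying flat at the left, 125 mm long, blade 75 mm wide; origin under its middle
- skewers: bystander: set of four short stainless skewers lying flat, 180 mm long, 36 mm wide; origin under its middle
Mind the look-alikes: they are no part of the job. Leave any red look-alike of the part that bears probe_grip alone.

How it is judged (in metres and radians):
On the way:
1. the probe is held clear of its holder (contact force between probe and holder below 0.05 N and contact force between the fingers and probe above 1 N and height (world z) of foot_face above 0.09 m), for 0.2 s.
At the end, for the whole second after the job is handed in: Probe held still by the gripper, within 0.15 rad of upright, foot centre within 10 mm of the disc centre in the pan without lid, foot pushed in 2.5 to 9.5 mm and pressing with 1 to 8 N; the lid is on the other pan; the probe touches neither lid nor holder (((horizontal distance between lid_plate and pan_a_middle below 0.03 m and horizontal distance between foot_face and pan_b_spot below 0.01 m and contact force between foot and pan_b between 1 and 8 N) or (horizontal distance between lid_plate and pan_b_middle below 0.03 m and horizontal distance between foot_face and pan_a_spot below 0.01 m and contact force between foot and pan_a between 1 and 8 N)) and value of joint foot between 0.0025 and 0.0095 m and angle between probe_grip's own z axis and vertical below 0.15 rad and contact force between the fingers and probe above 2 N and contact force between probe and holder below 0.1 N and contact force between probe and lid below 0.1 N and linear speed of probe below 0.02 m/s); the arm keeps its last pose, push and grip.
It fails at once if the foot is pushed to its stop (value of joint foot above 0.0115 m).
It fails at once if the lid is disturbed (distance of lid_plate from where it was at the start of the episode above 0.015 m).
It fails at once if a pan is shifted (distance of any of pan_a_middle, pan_b_middle from where it was at the start of the episode above 0.02 m).
It fails at once if a bystander is disturbed (distance of any of jar, spatula, scraper, skewers from where it was at the start of the episode above 0.02 m or angle between jar's own z axis and vertical above 0.3 rad).
It also fails if it takes over 38 s, if anything falls off the work surface, if the arm or the gripper's body presses on something with over 40 N, if the wrist force passes 120 N, or if a joint passes its speed limit or range.

## Working session

There is one attempt and no reset: what is moved stays moved. The work goes in short steps, Python scripts to look and compute and a tool call to move; the robot and the scene stay as the last step left them, time stands still between calls to the robot, and variables do not carry over. Pictures are saved under pics/ and viewed, at most 10 in all, crops included, and the job is handed in when it is done.

Besides the shell and the picture viewer there is one more tool, called after ">>>" as name(argument=value, ...) on one line, values as JSON. arm_command: Moves the arm, as the interface text tells. Its arguments: {"type":"object","properties":{"series":{"type":"array"},"jaw":{"type":"number"}},"required":["series"]}

```bash
mkdir -p pics; cat > h.py <<'E'
import numpy as np, cv2
from workcell import ctrl
from scipy.spatial.transform import Rotation as R
def grab(name,fn):
    im=ctrl.get_image(name); cv2.imwrite('pics/'+fn,im['frame'])
    import pickle; pickle.dump(im,open('pics/'+fn+'.pkl','wb')); return im
def K(im): return np.array([[im['fx'],0,im['cx']],[0,im['fy'],im['cy']],[0,0,1.]])
def proj(im,p): return cv2.projectPoints(np.array(p,float).reshape(-1,3),np.array(im['rvec'],float),np.array(im['tvec'],float),K(im),None)[0].reshape(-1,2)
def ray(im,uv):
    M=R.from_rotvec(np.ravel(im['rvec'])).as_matrix(); c=-M.T@np.ravel(im['tvec'])
    return c, M.T@np.linalg.inv(K(im))@np.array([*uv,1.])
def atz(im,uv,z):
    c,d=ray(im,uv); return c+d*(z-c[2])/d[2]
def tri(a,b):
    (c1,d1),(c2,d2)=a,b
    s=np.linalg.lstsq(np.c_[d1,-d2],c2-c1,rcond=None)[0]
    p,q=c1+d1*s[0],c2+d2*s[1]; return (p+q)/2,np.linalg.norm(p-q)
def load(fn):
    import pickle; return pickle.load(open('pics/'+fn+'.pkl','rb'))
E
python3 - <<'E'
from h import *
a=grab('top','t0.png');b=grab('side','s0.png')
for i in(a,b): print(ray(i,(280,210)),i['fx'])
print(ctrl.get_obs())
E
```

```text
(array([ 355.18583118,   34.46747559, 1291.21455231]), array([ 0.15189011, -0.01034316, -0.9885305 ])) 419.85358792149276
(array([  262.84212253, -1123.38196242,  1031.37875632]), array([ 0.17993808,  0.76788591, -0.61485734])) 539.3176062210575
{'t': 0.1, 'qpos': array([ 1.10997023e+00,  4.23783393e-01,  1.63057823e+00,  9.17349034e-06,
        1.08860403e+00, -1.89989388e-02]), 'qvel': array([-0.00046766, -0.00067172, -0.00161553, -0.00068364,  0.00116291,
        0.00055169]), 'joint_torque': array([-5.53307327e-04, -5.45612633e+01, -2.74322605e+01,  6.44558645e-02,
        1.88161817e-02, -2.59599881e-05]), 'ee_pos': array([267.01342792, 564.58078543, 240.9814536 ]), 'orientation': array([-6.88322371e-01, -3.06491647e+00,  2.09168817e-03]), 'ft_force': array([-0.10583656,  0.06963267, -0.06203196]), 'moment': array([ 0.04983083,  0.00911131, -0.05557604]), 'grasp_force': 0.0, 'width': 87.7270937953266}
```

View pics/t0.png

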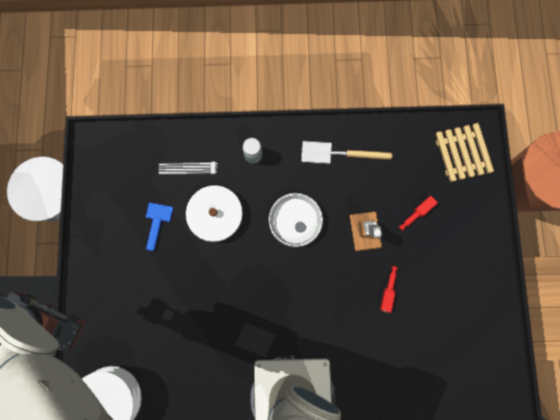

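View pics/s0.png

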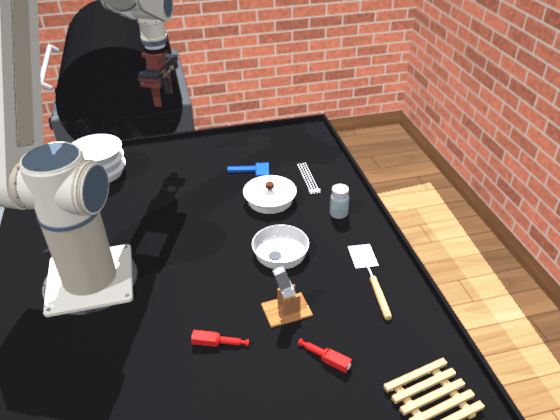

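The grey probe in the wooden holder is at top (370,230) / side (285,285). The look-alikes are two red ones lying flat, at top (420,212) and (389,290). The lidded pan is at top (214,213) and the open pan at top (296,220), with its disc at about (300,227). I'll take close crops of the probe and the open pan.

```bash
python3 - <<'E'
from h import *
a=load('t0.png');b=load('s0.png')
c1=cv2.resize(a['frame'][180:265,255:395],None,fx=5.5,fy=5.5,interpolation=cv2.INTER_CUBIC)
cv2.imwrite('pics/c1.png',c1)
c2=cv2.resize(b['frame'][220:330,230:330],None,fx=5.4,fy=5.4,interpolation=cv2.INTER_CUBIC)
cv2.imwrite('pics/c2.png',c2); print(c1.shape,c2.shape)
E
```

```text
(468, 770, 3) (594, 540, 3)
```

View pics/c1.png

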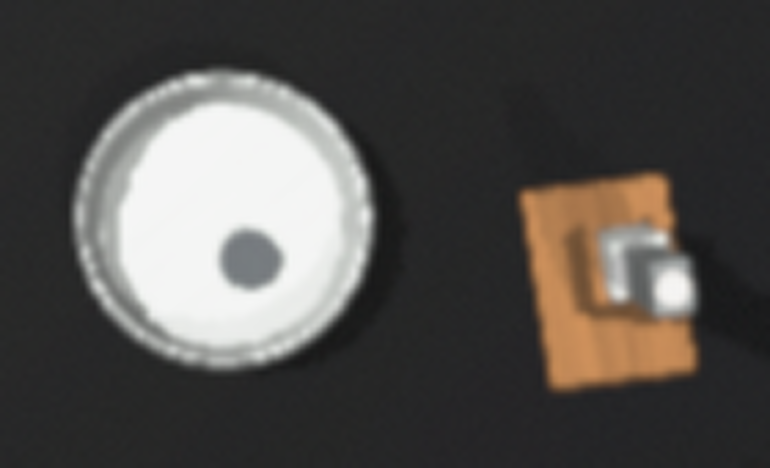

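View pics/c2.png

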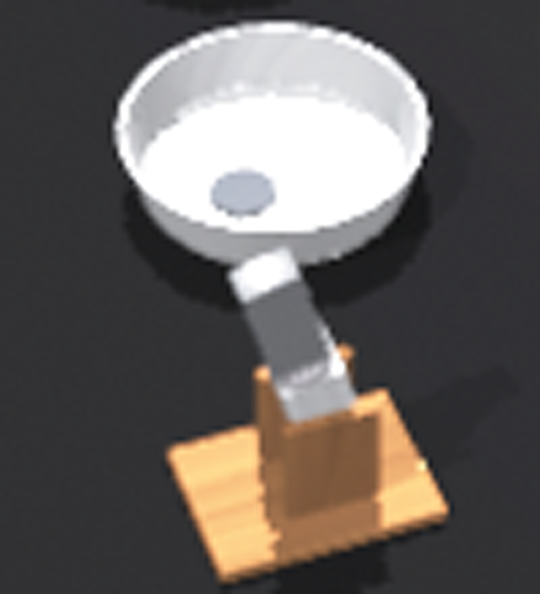

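```bash
python3 - <<'E'
from h import *
a=load('t0.png');b=load('s0.png')
T=lambda x,y:((x+.5)/5.5-.5+255,(y+.5)/5.5-.5+180)
S=lambda x,y:((x+.5)/5.4-.5+230,(y+.5)/5.4-.5+220)
C=np.array([atz(a,T(*p),8) for p in [(520,190),(667,173),(696,372),(551,390)]])
print(C,C.mean(0),np.linalg.norm(C-np.roll(C,-1,0),axis=1))
C2=np.array([atz(b,S(*p),8) for p in [(167,452),(225,580),(447,512),(385,392)]])
print(C2,C2.mean(0),np.linalg.norm(C2-np.roll(C2,-1,0),axis=1))
print('top end',tri(ray(a,T(674,289)),ray(b,S(264,277))))
print('disc',atz(a,T(251,259),7),atz(b,S(243,193),7))
print('rim top',atz(a,T(224,218),35),'rim side',atz(b,S(273,128),35))
print('lid',atz(a,(214,213),39),'knob', tri(ray(a,(213,212)),ray(b,(269,185))))
E
```

```text
[[ 533.35745898 -191.46735316    8.        ]
 [ 540.62103504 -274.1871173     8.        ]
 [ 429.09845532 -282.81389985    8.        ]
 [ 421.4044348  -202.3042031     8.        ]] [ 481.12034603 -237.69314335    8.        ] [ 83.03805703 111.85574266  80.876506   112.47629501]
[[ 423.45467118 -205.39901548    8.        ]
 [ 432.54965899 -286.54725971    8.        ]
 [ 539.92459436 -273.35452815    8.        ]
 [ 532.44317186 -194.16668666    8.        ]] [ 482.0930241 -239.8668725    8.       ] [ 81.6563307  108.18236876  79.54046721 109.56577244]
top end (array([ 463.07587297, -240.78232698,  145.60407999]), np.float64(1.1539821666556034))
disc [498.88768505 -39.5471475    7.        ] [499.11788916 -39.99913972   7.        ]
rim top [518.74951351 -23.99509996  35.        ] rim side [518.96747313 -25.60069473  35.        ]
lid [544.14703414 220.79196317  39.        ] knob (array([543.92705367, 220.52861619,  60.67121011]), np.float64(0.06988202428808252))
```

```bash
cat >> h.py <<'E'
def to(target,yaw=None):
    """yaw: world angle of the tool y axis. returns turn needed and shift in tool axes (mm) after that turn"""
    o=ctrl.get_obs(); M=R.from_rotvec(o['orientation']).as_matrix(); t=0
    if yaw is not None:
        t=-(yaw-np.arctan2(M[1,1],M[0,1])); t=(t+np.pi/2)%np.pi-np.pi/2   # tool z is down
        M=M@R.from_euler('z',t).as_matrix()
    d=np.array(target)-o['ee_pos']
    print('t',round(o['t'],2),'ee',o['ee_pos'].round(1),'zaxis',M[:,2].round(3),'turn',round(t,3),'shift_tool',(M.T@d).round(1),'\nx',M[:,0].round(3),'y',M[:,1].round(3),
     'F',np.round(o['ft_force'],2),'w',round(o['width'],1),'g',round(o['grasp_force'],1),'q6',o['qpos'].round(2))
E
python3 - <<'E'
from h import *
y=np.pi/2+.10
to((470,0,260),y); to((470,-240,260),y)
E
```

```text
t 0.1 ee [267.  564.6 241. ] zaxis [-0.001 -0.001 -1.   ] turn -0.542 shift_tool [-145.6 -582.   -18.5] 
x [-0.995 -0.1    0.001] y [-0.1    0.995 -0.001] F [-0.11  0.07 -0.06] w 87.7 g 0.0 q6 [ 1.11  0.42  1.63  0.    1.09 -0.02]
t 0.1 ee [267.  564.6 241. ] zaxis [-0.001 -0.001 -1.   ] turn -0.542 shift_tool [-121.6 -820.8  -18.2] 
x [-0.995 -0.1    0.001] y [-0.1    0.995 -0.001] F [-0.11  0.07 -0.06] w 87.7 g 0.0 q6 [ 1.11  0.42  1.63  0.    1.09 -0.02]
```

>>> arm_command(series=[{"linear":[0,0,-0.006],"turn":-0.135},{"linear":[0,0,-0.006],"turn":-0.135},{"linear":[0,0,-0.006],"turn":-0.135},{"linear":[0,0,0],"turn":-0.137},{"linear":[-0.03,-0.03,0],"turn":0},{"linear":[-0.03,-0.035,0],"turn":0},{"linear":[-0.03,-0.035,0],"turn":0},{"linear":[-0.03,-0.035,0],"turn":0},{"linear":[0,-0.045,0],"turn":0},{"linear":[0,-0.045,0],"turn":0}], jaw=1)

```text
t: 1.1
ee_pos: [409.7, 351.3, 259.1]
orientation: [0.156, -3.137, 0.001]
ft_force: [0.6, -0.2, -0.0]
width: 87.8
grasp_force: 0.0
```

>>> arm_command(series=[{"linear":[0,-0.045,0],"turn":0},{"linear":[0,-0.045,0],"turn":0},{"linear":[0,-0.045,0],"turn":0},{"linear":[0,-0.045,0],"turn":0},{"linear":[0,-0.045,0],"turn":0},{"linear":[0,-0.045,0],"turn":0},{"linear":[0,-0.045,0],"turn":0},{"linear":[0,-0.045,0],"turn":0},{"linear":[0,-0.045,0],"turn":0},{"linear":[0,-0.045,0],"turn":0}])

```text
t: 2.1
ee_pos: [453.8, -96.5, 259.6]
orientation: [0.157, -3.138, -0.0]
ft_force: [-0.0, -0.8, -0.3]
width: 87.8
grasp_force: 0.0
```

```bash
python3 - <<'E'
from h import *
to((470,-240,220),np.pi/2+.10)
E
```

```text
t 2.1 ee [453.8 -96.5 259.6] zaxis [-0.  0. -1.] turn 0.0 shift_tool [  -1.8 -144.4   39.6] 
x [-0.995 -0.1    0.   ] y [-0.1    0.995  0.   ] F [-0.04 -0.75 -0.26] w 87.8 g 0.0 q6 [-0.24  0.16  1.96  0.    1.02 -1.91]
```

>>> arm_command(series=[{"linear":[0,-0.036,0],"turn":0},{"linear":[0,-0.036,0],"turn":0},{"linear":[0,-0.036,0],"turn":0},{"linear":[-0.002,-0.036,0],"turn":0},{"linear":[0,0,0.02],"turn":0},{"linear":[0,0,0.02],"turn":0},{"linear":[0,0,0.01],"turn":0},{"linear":[0,0,0],"turn":0},{"linear":[0,0,0],"turn":0}])

```text
t: 3.0
ee_pos: [470.7, -237.6, 210.0]
orientation: [-0.158, 3.138, -0.0]
ft_force: [1.2, 0.3, 0.1]
width: 88.0
grasp_force: 0.0
```

```bash
python3 - <<'E'
from h import *
to((469.8,-240,120.5),np.pi/2+.10)
b=grab('side','s1.png')
c=cv2.resize(b['frame'][180:330,190:390],None,fx=4,fy=4,interpolation=cv2.INTER_CUBIC)
for p,col in [((463.1,-240.8,145.6),(0,0,255)),((470.6,-240,117.6),(0,255,0)),((479.3,-239.2,84.8),(255,0,0))]:
    u=(proj(b,p)[0]-[190,180]+.5)*4-.5; cv2.circle(c,tuple(u.astype(int)),3,col,-1)
cv2.imwrite('pics/c3.png',c)
E
```

```text
t 3.0 ee [ 470.7 -237.6  210. ] zaxis [ 0. -0. -1.] turn 0.001 shift_tool [ 1.2 -2.3 89.5] 
x [-0.995 -0.1   -0.   ] y [-0.1    0.995 -0.   ] F [1.22 0.3  0.1 ] w 88.0 g 0.0 q6 [-0.49  0.32  1.87 -0.    0.95 -2.16]
```

View pics/c3.png

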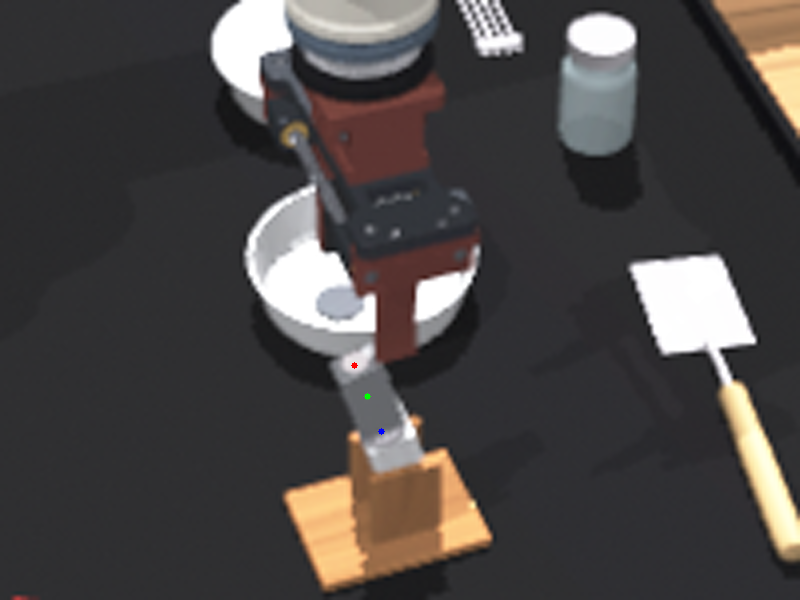

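>>> arm_command(series=[{"linear":[0.001,-0.002,0.02],"turn":0},{"linear":[0,0,0.02],"turn":0},{"linear":[0,0,0.02],"turn":0},{"linear":[0,0,0.015],"turn":0},{"linear":[0,0,0.014],"turn":0},{"linear":[0,0,0],"turn":0}])

```text
t: 3.65
ee_pos: [469.3, -239.3, 119.8]
orientation: [0.158, -3.136, -0.001]
ft_force: [-0.3, -0.3, 0.5]
width: 88.0
grasp_force: 0.0
```

>>> arm_command(series=[{"linear":[0,0,0],"turn":0},{"linear":[0,0,0],"turn":0},{"linear":[0,0,0],"turn":0},{"linear":[0,0,0],"turn":0},{"linear":[0,0,0],"turn":0},{"linear":[0,0,0],"turn":0},{"linear":[0,0,0],"turn":0},{"linear":[0,0,0],"turn":0}], jaw=-1)

```text
t: 4.45
ee_pos: [469.7, -239.8, 120.7]
orientation: [0.157, -3.138, -0.0]
ft_force: [0.9, 0.4, -0.1]
width: 27.5
grasp_force: 0.0
```

>>> arm_command(series=[{"linear":[0,0,0],"turn":0},{"linear":[0,0,0],"turn":0},{"linear":[0,0,0],"turn":0},{"linear":[0,0,0],"turn":0}])

```text
t: 4.85
ee_pos: [469.7, -239.8, 120.7]
orientation: [0.157, -3.138, -0.0]
ft_force: [1.1, 0.3, -0.7]
width: 19.7
grasp_force: 30.0
```

>>> arm_command(series=[{"linear":[0.0026,0,-0.0097],"turn":0},{"linear":[0.0026,0,-0.0097],"turn":0},{"linear":[0.0026,0,-0.0097],"turn":0},{"linear":[0.0026,0,-0.0097],"turn":0},{"linear":[0.0026,0,-0.0097],"turn":0},{"linear":[0.0026,0,-0.0097],"turn":0},{"linear":[0.0026,0,-0.0097],"turn":0},{"linear":[0.0026,0,-0.0097],"turn":0},{"linear":[0.0026,0,-0.0097],"turn":0},{"linear":[0.0026,0,-0.0097],"turn":0}])

```text
t: 5.85
ee_pos: [443.6, -242.4, 218.5]
orientation: [0.157, -3.138, -0.0]
ft_force: [-0.1, -0.6, -2.0]
width: 19.6
grasp_force: 30.0
```

>>> arm_command(series=[{"linear":[0,0,-0.005],"turn":0},{"linear":[0,0,0],"turn":0},{"linear":[0,0,0],"turn":0},{"linear":[0,0,0],"turn":0}])

```text
t: 6.25
ee_pos: [443.7, -242.2, 222.2]
orientation: [0.157, -3.137, -0.001]
ft_force: [-0.8, 0.4, -1.4]
width: 19.7
grasp_force: 30.0
```

```bash
python3 - <<'E'
from h import *
to((470,-240,120),np.pi/2+.10)
b=grab('side','s2.png')
c=cv2.resize(b['frame'][180:330,190:390],None,fx=4,fy=4,interpolation=cv2.INTER_CUBIC)
cv2.imwrite('pics/c4.png',c)
E
```

```text
t 6.25 ee [ 443.7 -242.2  222.2] zaxis [-0.001  0.    -1.   ] turn 0.0 shift_tool [-26.5  -0.5 102.2] 
x [-0.995 -0.1    0.001] y [-0.1    0.995  0.001] F [-0.78  0.38 -1.41] w 19.7 g 30.0 q6 [-0.52  0.27  1.91  0.    0.96 -2.19]
```

View pics/c4.png

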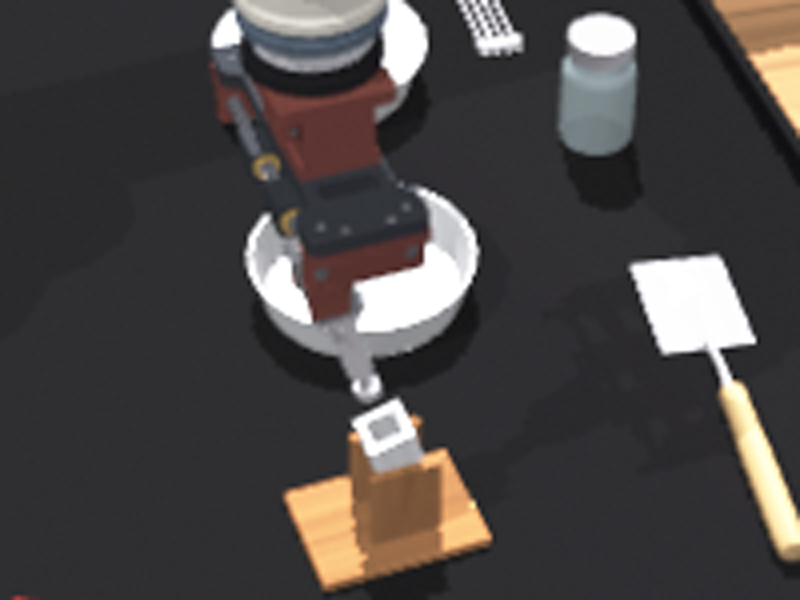

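The probe is out of the socket and still leans about 15° in the hand: its foot is at crop (367,388) and the socket mouth at (387,430). The tool can't tilt, so I'll swing the probe upright in the pads by pressing the sleeve gently against the socket's outer -x edge, which is fixed.

>>> arm_command(series=[{"linear":[0.02,0,0],"turn":0},{"linear":[0.02,0,0],"turn":0},{"linear":[0,0,0.02],"turn":0},{"linear":[0,0,0.02],"turn":0},{"linear":[0,0,0.007],"turn":0},{"linear":[-0.01,0,0],"turn":0},{"linear":[-0.01,0,0],"turn":0},{"linear":[0,0,0],"turn":0}])

```text
t: 7.1
ee_pos: [426.5, -244.9, 176.6]
orientation: [-0.159, 3.135, -0.002]
ft_force: [-0.4, 0.0, -1.6]
width: 19.9
grasp_force: 30.0
```

>>> arm_command(series=[{"linear":[-0.005,0,0],"turn":0},{"linear":[-0.005,0,0],"turn":0},{"linear":[-0.004,0,0],"turn":0},{"linear":[0,0,0],"turn":0}])

```text
t: 7.5
ee_pos: [437.3, -243.0, 175.5]
orientation: [0.158, -3.135, -0.0]
ft_force: [-3.8, -1.1, -1.0]
width: 19.7
grasp_force: 30.0
```

>>> arm_command(series=[{"linear":[-0.004,0,0],"turn":0},{"linear":[-0.004,0,0],"turn":0},{"linear":[0,0,0],"turn":0}])

```text
t: 7.8
ee_pos: [444.9, -242.0, 175.4]
orientation: [0.158, -3.135, -0.001]
ft_force: [-4.4, 0.0, 0.0]
width: 19.7
grasp_force: 30.0
```

>>> arm_command(series=[{"linear":[-0.004,0,0],"turn":0},{"linear":[-0.004,0,0],"turn":0},{"linear":[-0.004,0,0],"turn":0},{"linear":[0,0,0],"turn":0}])

```text
t: 8.2
ee_pos: [456.9, -240.7, 175.4]
orientation: [0.158, -3.135, -0.001]
ft_force: [-2.2, 0.6, -1.1]
width: 19.7
grasp_force: 30.0
```

```bash
python3 - <<'E'
from h import *
to((470,-240,120),np.pi/2+.10)
b=grab('side','s3.png')
c=cv2.resize(b['frame'][210:310,220:340],None,fx=6,fy=6,interpolation=cv2.INTER_CUBIC)
cv2.imwrite('pics/c5.png',c)
e=ctrl.get_obs()['ee_pos']
print('upright axis would project',[((proj(b,e-[0,0,h])[0]-[220,210]+.5)*6-.5).round() for h in (0,30,101)])
E
```

```text
t 8.2 ee [ 456.9 -240.7  175.4] zaxis [-0.003  0.001 -1.   ] turn 0.001 shift_tool [-13.3  -0.7  55.3] 
x [-0.995 -0.1    0.003] y [-0.1    0.995  0.001] F [-2.17  0.56 -1.09] w 19.7 g 30.0 q6 [-0.51  0.36  1.92 -0.    0.87 -2.18]
upright axis would project [array([335., 315.]), array([336., 371.]), array([340., 498.])]
```

View pics/c5.png

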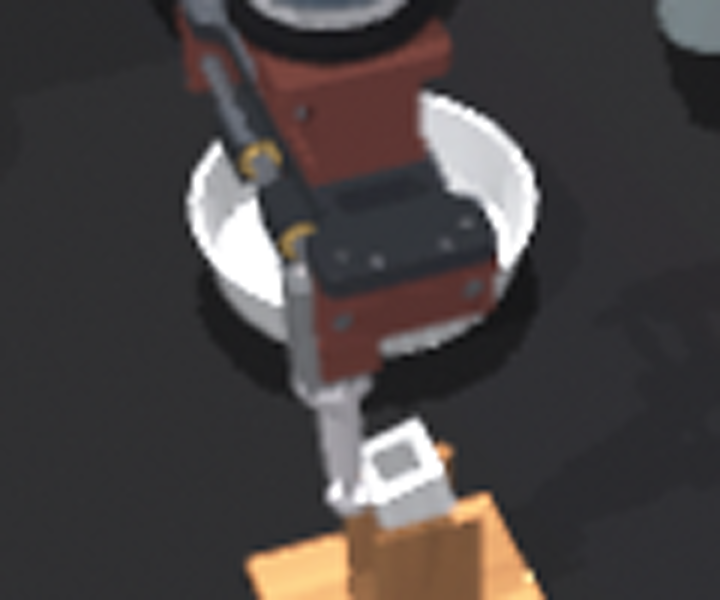

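The sleeve runs from crop (338,390) to the foot at (345,495), so it is almost upright with about 0.04 rad left. I'll nudge it a little more, then back off, lift, and carry it towards the pan.

>>> arm_command(series=[{"linear":[-0.003,0,0],"turn":0},{"linear":[0,0,0],"turn":0},{"linear":[0.01,0,0],"turn":0},{"linear":[0.02,0,0],"turn":0},{"linear":[0.01,0.02,-0.01],"turn":0},{"linear":[0,0.02,-0.01],"turn":0},{"linear":[0,0.02,0],"turn":0},{"linear":[0,0,0],"turn":0},{"linear":[0,0,0],"turn":0},{"linear":[0,0,0],"turn":0}])

```text
t: 9.25
ee_pos: [415.4, -185.7, 195.8]
orientation: [-0.157, 3.137, -0.001]
ft_force: [-0.7, 0.4, -1.4]
width: 19.8
grasp_force: 30.0
```

```bash
python3 - <<'E'
from h import *
to((499,-39.8,140),np.pi/2+.10)
b=grab('side','s4.png')
e=ctrl.get_obs()['ee_pos']
u=proj(b,e)[0]; x0,y0=int(u[0])-40,int(u[1])-25
c=cv2.resize(b['frame'][y0:y0+75,x0:x0+90],None,fx=8,fy=8,interpolation=cv2.INTER_CUBIC)
cv2.imwrite('pics/c6.png',c); print(x0,y0)
print('upright axis would project',[((proj(b,e-[0,0,h])[0]-[x0,y0]+.5)*8-.5).round() for h in (0,30,101)])
E
```

```text
t 9.25 ee [ 415.4 -185.7  195.8] zaxis [ 0.001 -0.    -1.   ] turn 0.0 shift_tool [-97.7 136.8  55.8] 
x [-0.995 -0.1   -0.001] y [-0.1    0.995 -0.001] F [-0.75  0.44 -1.37] w 19.8 g 30.0 q6 [-0.45  0.24  2.03 -0.    0.87 -2.12]
212 218
upright axis would project [array([328., 204.]), array([332., 280.]), array([342., 451.])]
```

View pics/c6.png

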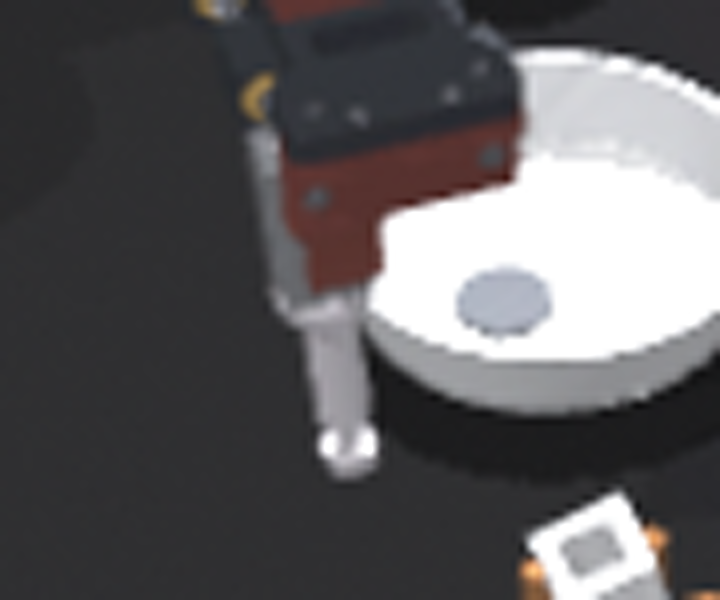

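The foot is at crop (349,467), against (343,465) if perfectly upright. The residual lean is about 0.04 rad, so the foot sits about 2 mm towards +x. The open pan's disc is clearly seen at (504,300). I'll go above it.

>>> arm_command(series=[{"linear":[-0.02,0.03,0],"turn":0},{"linear":[-0.02,0.03,0],"turn":0},{"linear":[-0.02,0.03,0],"turn":0},{"linear":[-0.02,0.03,0],"turn":0},{"linear":[-0.0155,0.017,0.01],"turn":0},{"linear":[0,0,0.02],"turn":0},{"linear":[0,0,0.02],"turn":0},{"linear":[0,0,0.006],"turn":0},{"linear":[0,0,0],"turn":0},{"linear":[0,0,0],"turn":0}])

```text
t: 10.3
ee_pos: [496.7, -39.6, 140.1]
orientation: [-0.156, 3.137, -0.0]
ft_force: [0.4, -1.1, -2.4]
width: 20.0
grasp_force: 30.0
```

```bash
python3 - <<'E'
from h import *
to((496.7,-40,120),np.pi/2+.10)
b=grab('side','s5.png')
e=ctrl.get_obs()['ee_pos']
x0,y0=235,195
c=cv2.resize(b['frame'][y0:y0+75,x0:x0+90],None,fx=8,fy=8,interpolation=cv2.INTER_CUBIC)
cv2.imwrite('pics/c7.png',c)
q=lambda p:((proj(b,p)[0]-[x0,y0]+.5)*8-.5).round()
print('upright axis',[q(e-[0,0,h]) for h in (0,30,107)],'disc',q((499,-39.8,7)))
print('s0 disc',[q((499+d,-39.8,7)) for d in (-18,18)])
E
```

```text
t 10.3 ee [496.7 -39.6 140.1] zaxis [ 0.001 -0.    -1.   ] turn -0.001 shift_tool [ 0.1 -0.4 20.1] 
x [-0.995 -0.1   -0.001] y [-0.1    0.995 -0.   ] F [ 0.42 -1.13 -2.36] w 20.0 g 30.0 q6 [-0.1   0.39  1.98  0.    0.77 -1.77]
upright axis [array([306., 188.]), array([308., 258.]), array([312., 430.])] disc [320. 486.]
s0 disc [array([269., 495.]), array([370., 477.])]
```

View pics/c7.png

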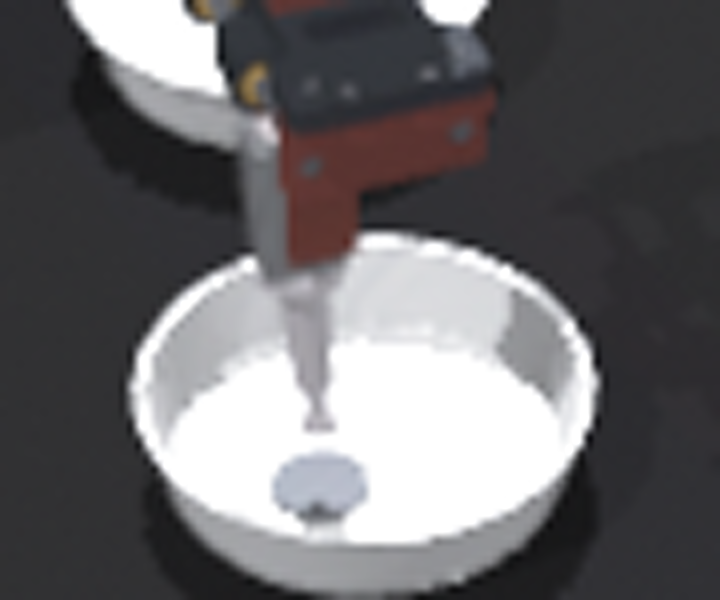

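The foot is at crop (319,428), directly above the disc at (320,486). I'll lower it to just above contact, then in small steps.

>>> arm_command(series=[{"linear":[0,0,0.01],"turn":0},{"linear":[0,0,0.01],"turn":0},{"linear":[0,0,0.003],"turn":0},{"linear":[0,0,0],"turn":0},{"linear":[0,0,0],"turn":0},{"linear":[0,0,0],"turn":0}])

```text
t: 10.95
ee_pos: [496.5, -39.1, 116.9]
orientation: [-0.157, 3.137, -0.0]
ft_force: [0.5, -0.7, -1.2]
width: 20.1
grasp_force: 30.0
```

>>> arm_command(series=[{"linear":[0,0,0.001],"turn":0},{"linear":[0,0,0.001],"turn":0},{"linear":[0,0,0.001],"turn":0},{"linear":[0,0,0],"turn":0},{"linear":[0,0,0],"turn":0},{"linear":[0,0,0],"turn":0}])

```text
t: 11.55
ee_pos: [496.3, -39.1, 113.7]
orientation: [-0.157, 3.138, -0.0]
ft_force: [-0.2, -0.2, -2.2]
width: 20.1
grasp_force: 30.0
```

>>> arm_command(series=[{"linear":[0,0,0.001],"turn":0},{"linear":[0,0,0.001],"turn":0},{"linear":[0,0,0],"turn":0},{"linear":[0,0,0],"turn":0},{"linear":[0,0,0],"turn":0}])

```text
t: 12.05
ee_pos: [496.5, -39.1, 111.8]
orientation: [-0.157, 3.137, -0.0]
ft_force: [1.3, 0.8, 0.2]
width: 20.0
grasp_force: 30.0
```

>>> arm_command(series=[{"linear":[0,0,0.001],"turn":0},{"linear":[0,0,0.001],"turn":0},{"linear":[0,0,0.001],"turn":0},{"linear":[0,0,0],"turn":0},{"linear":[0,0,0],"turn":0},{"linear":[0,0,0],"turn":0}])

```text
t: 12.65
ee_pos: [496.6, -39.1, 108.8]
orientation: [-0.157, 3.137, -0.0]
ft_force: [0.6, -0.1, 1.5]
width: 19.9
grasp_force: 30.0
```

```bash
python3 - <<'E'
from h import *
F=[]
for i in range(6):
    b=ctrl.get_image('side'); F.append(ctrl.get_obs()['ft_force'])
print(np.mean(F,0),np.std(F,0)); to((496.7,-40,108))
cv2.imwrite('pics/c8.png',cv2.resize(b['frame'][195:270,235:325],None,fx=8,fy=8,interpolation=cv2.INTER_CUBIC))
E
```

```text
[1.97065753 0.26183949 1.20432124] [0.55829163 0.36441271 0.42630489]
t 12.95 ee [496.5 -39.1 108.8] zaxis [ 0.001 -0.    -1.   ] turn 0 shift_tool [-0.1 -0.9  0.8] 
x [-0.995 -0.1   -0.001] y [-0.1    0.995 -0.   ] F [2.95 0.33 1.38] w 19.5 g 30.0 q6 [-0.1   0.45  1.99  0.    0.7  -1.77]
```

View pics/c8.png

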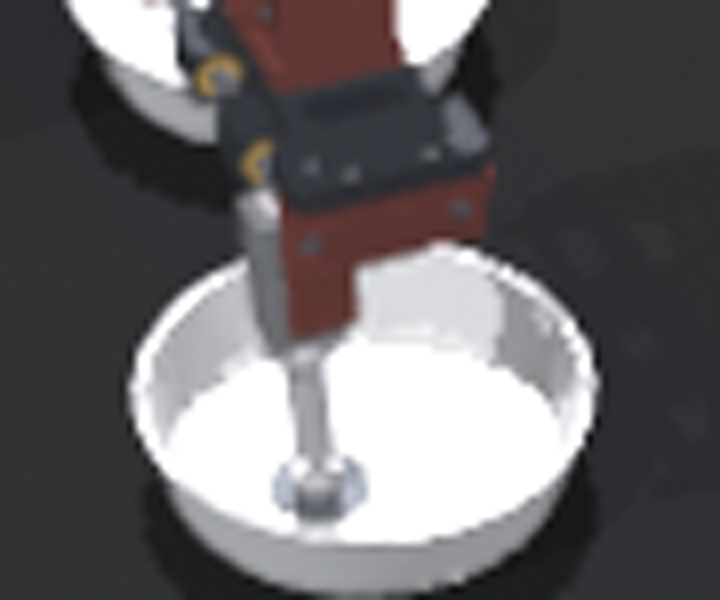

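The foot sits in the middle of the disc, at about crop (319,488) with the disc at (320,486). The push is about 3 N, so roughly 4.5–5 mm in. One more millimetre, then I'll let it settle and hand in.

>>> arm_command(series=[{"linear":[0,0,0.001],"turn":0},{"linear":[0,0,0],"turn":0},{"linear":[0,0,0],"turn":0},{"linear":[0,0,0],"turn":0},{"linear":[0,0,0],"turn":0}])

```text
t: 13.45
ee_pos: [496.5, -39.2, 107.8]
orientation: [-0.157, 3.137, -0.0]
ft_force: [2.0, 0.4, 2.0]
width: 19.7
grasp_force: 30.0
```

```bash
python3 - <<'E'
from h import *
to((496.7,-40,108)); print(ctrl.close_job())
E
```

```text
t 13.45 ee [496.5 -39.2 107.8] zaxis [ 0.001 -0.    -1.   ] turn 0 shift_tool [-0.1 -0.9 -0.2] 
x [-0.995 -0.1   -0.001] y [-0.1    0.995 -0.   ] F [1.96 0.39 1.99] w 19.7 g 30.0 q6 [-0.1   0.45  1.99 -0.    0.7  -1.77]
the job is handed in; nothing more can be done
None
```

The job is handed in, with no verdict returned: the probe is held about 0.04 rad off upright, its foot near the centre of the open pan's disc and pushed in roughly 5–6 mm (about 3.5 N, both estimated from the wrist force and height).

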